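# Tip the big stone's mount to its index mark

## Robot

A 6-joint arm with a two-finger parallel gripper is mounted at the origin on the work surface. World frame = base frame: x ahead of the robot, y to its left, z up, the work surface at z = 0. Lengths are in m, angles in rad, forces in N, time in s.
With the tool pointing down it reaches from about 0.275 to 0.75 m from the base axis. Payload 10.2 kg.
Tool frame: the origin (TCP) lies where the fingers leave the gripper's body, on its centre line; the fingertips stand 73 mm ahead of it and the grasp point (between the pads) lies 54 mm ahead of it (r.tips_ahead is the distance from the TCP to the fingertips, in m); z points along the fingers, y is the line along which they close (so a half turn about z gives the same grasp; the last joint's range is limited). The gripper opens to 85 mm and grips with 20 to 120 N. Pads are 22 mm wide; open, the fingers measure 114 mm over their backs; the gripper's body (76 mm by 85 mm) begins 54 mm behind the grasp point. The pads swing forward as they close: fully open they stand 13 mm farther back than shut.
Start: joints at [0.92, 0.313, 1.498, -0, 1.331, -0.223], TCP at [0.218, 0.478, 0.304] pointing down, gripper open.
Joint ranges: [-2.94, 2.94], [-0.97, 2.17], [0.19, 2.56], [-1.23, 4.37], [0.02, 3.11], [-2.88, 2.88]. Speed limits (rad/s): [2.39, 2.39, 3.01, 3.14, 3.14, 3.14].

## Interface

Orientations are given as a unit quaternion [w, x, y, z].
In Python, from station import status, viewer, workorder, trace, r gives the robot as it stands.
- The arm moves only by the shell command python3 -m crank 'ROWS'. ROWS is JSON, a list of rows, each an object of numbers: "tx", "ty", "tz": the shift along the tool's x, y, z each as a share of 750 mm, from -1 to 1; "rx", "ry", "rz": the turn, a rotation vector about the tool's x, y, z each as a share of 2 rad, from -1 to 1; "jaw": the opening, from -1 (shut) to 1 (fully open), so that 0 is half open. A call has exactly 10 rows; each row is the pose to reach, as a shift and turn from the pose commanded when the call began, along the tool's axes at that moment; what a row does not reach only later rows make up. A row lasts 1/12 s, in which the tool goes at most 41.7 mm and 7.16 degrees, less where a joint would pass 70% of its speed; a pose out of reach is approached as far as the arm can. A call with a number of a shift or a turn outside -1 to 1 is refused whole. A call with a gripper value outside its range is refused whole. The fingers move at their own pace and stop on an object; the grip force is fixed at half the most. Time passes only in rows, so rows that repeat a pose let the fingers close, or fill a call up. It gives the time, the measured TCP pose, the force, the opening and the grip force at its end, in the units of the state.
- status.get_state(): the state, without advancing time (a new reading comes with each control period).
- viewer.get_image(name): name is "scene" or "top" or "wrist"; returns a dict with "frame" (384x512x3 uint8, red, green, blue), "fx", "fy", "cx", "cy" (pixels), "R" (3x3) and "t" (3): a world point X has camera coordinates R X + t; the wrist camera has in their place "T_tool_cam" (4x4, takes a point from camera to tool coordinates, whose origin is the TCP and whose axes are the flange's). Camera axes: x right, y down, z forward; pixel columns grow to the right and rows downward; lengths in m; the calibration is good to about 2 mm. A picture is of the moment at which its call begins: read the wrist's pose just before it. There is no depth.
- workorder.close_job(): hands the job in; it is judged then, once.
Trained networks look in a picture, given as the dict that the camera call returned (one of the last four; its "shot" number tells which), for a name from the list of things; names that differ only in an ending like _2 or _b are one class to them, and where a whole thing is asked for, a point or a joint stands for the part that bears it (a point fixed in the world has none). Each returns a list of dicts, best first, with "conf" (0 to 1); they miss things now and then, are a little off and sometimes report something else, mostly with a low value. They report only what shows in the picture. A call takes as long as a camera call. They do not tell look-alikes from the thing itself.
- trace(picture, query): "mask" (384x512 bool, what is visible of it) and "bbox" ([left, top, width, height] in pixels, round what is visible of it).
The state is a dict: "time_s": time; "joint_pos": joint angles; "qd": joint speeds; "tau": joint torques, N m; "ee_pos": TCP position; "tool_rot": TCP orientation; "ft_force": force on the tool from outside, world axes, zero at the start; "moment": the same for the moment, N m; "opening": finger opening in m; "grip_force": force on a finger pad.
Only numpy, scipy, OpenCV 4.12 (cv2) and the standard library are available. Lean on these libraries where they do the work, as an engineer would, in place of code of your own. Each camera call takes 0.05 s, during which the arm holds its last target. There are 200 camera calls.

## Task

Two spring-backed tilt mounts stand on the gem cutter's bench; take the one that carries the bigger stone. With shut fingers press down its corner pad until the pointer stands level with the brass index tab on its scale, not past it, hold it there for about a second so the stone's edge can be looked at, then let go so that the plate springs back level. Do not touch or lift the stones, move the index tabs, tip the other mount or disturb the things around.

Things in the scene. Friction and masses are not known exactly. Their poses are not given: they have to be found in the camera images.
- big_mount: fixed tilt mount carrying the big stone; dark steel diamond foot (100 mm square, a diagonal along x); origin on the table under its centre, +x from press corner to pointer. Over it an aluminium plate, 95 mm square, 8 mm thick, same diamond way, hinged on its diagonal along y at z = 50 mm. Scale strip 98 mm high at x = 135, y = 22 mm. At yaw 0 the press corner is nearest the robot
- big_mount_plate (a joint): tilt of that mount's plate, rad: 0 = level, at rest on its stop; grows as the press corner goes down and the pointer end rises; end stop at 0.30. A spring always returns it to 0: about 2.6 N on the press pad to start it moving, about 26 N per rad more (8 N at 0.2 rad)
- big_mount_press (a point): press corner of that mount: centre of the top of the round black rubber pad (22 mm diameter, 10 mm high) on the plate's corner nearest the robot, the part to press; 50 mm from the hinge line, 64 mm above the table when the plate is level, sinks about 5 mm per 0.1 rad
- big_mount_pointer (a point): tip of that mount's pointer, a thin dark steel needle (4 mm thick at the tip) fixed to the plate and reaching out from the corner opposite the pad; 135 mm from the hinge line, 50 mm above the table when level, rises 13.4 mm per 0.1 rad
- big_mount_mark (a point): the index mark of that mount: the tooth of a small brass tab (8 mm high, 12 x 34 mm) clamped on the upright scale strip beside the pointer. The point lies at the tooth's mid-height, where the pointer tip stands when level with it, 13 to 29 mm above the resting pointer; it stays put unless pushed
- big_stone: loose green polished domed stone, 34 mm diameter, 13 mm high, lying in a low brass ring (5 mm high) in the middle of that plate; origin at the centre of its underside, 54 mm above the table
- big_mount_nest (a point): middle of the brass ring on the plate's top, where the stone's underside belongs
- small_mount: fixed tilt mount carrying the small stone; dark steel diamond foot (100 mm square, a diagonal along x); origin on the table under its centre, +x from press corner to pointer. Over it an aluminium plate, 95 mm square, 8 mm thick, same diamond way, hinged on its diagonal along y at z = 50 mm. Scale strip 98 mm high at x = 135, y = 22 mm. At yaw 0 the press corner is nearest the robot
- small_mount_plate (a joint): tilt of that mount's plate, rad: 0 = level, at rest on its stop; grows as the press corner goes down and the pointer end rises; end stop at 0.30. A spring always returns it to 0: about 2.6 N on the press pad to start it moving, about 26 N per rad more (8 N at 0.2 rad)
- small_mount_press (a point): press corner of that mount: centre of the top of the round black rubber pad (22 mm diameter, 10 mm high) on the plate's corner nearest the robot, the part to press; 50 mm from the hinge line, 64 mm above the table when the plate is level, sinks about 5 mm per 0.1 rad
- small_mount_pointer (a point): tip of that mount's pointer, a thin dark steel needle (4 mm thick at the tip) fixed to the plate and reaching out from the corner opposite the pad; 135 mm from the hinge line, 50 mm above the table when level, rises 13.4 mm per 0.1 rad
- small_mount_mark (a point): the index mark of that mount: the tooth of a small brass tab (8 mm high, 12 x 34 mm) clamped on the upright scale strip beside the pointer. The point lies at the tooth's mid-height, where the pointer tip stands when level with it, 13 to 29 mm above the resting pointer; it stays put unless pushed
- small_stone: loose green polished domed stone, 18 mm diameter, 7 mm high, lying in a low brass ring (5 mm high) in the middle of that plate; origin at the centre of its underside, 54 mm above the table
- small_mount_nest (a point): middle of the brass ring on the plate's top, where the stone's underside belongs
- glue_bottle: small closed glue bottle with a black cap, 30 mm diameter, 65 mm high, standing between the mounts; loose bystander, origin at its underside
- dop_chuck: stepped steel chuck, 32 mm diameter, 50 mm high, standing in front; loose bystander, origin at its underside
- scissors: scissors with red looped handles, about 165 mm long, 10 mm high, lying at the left; loose bystander, origin at its underside
- tweezers: flat steel tweezers, 120 mm long, 13 mm high, lying in front on the right; loose bystander, origin at its underside
- stone_dish: small white ceramic bowl, 64 mm diameter, 25 mm high, in front on the left; loose bystander, origin at its underside
- wood_block: wooden block 50 x 80 x 30 mm, at the right; loose bystander, origin at its underside
- punch: brass doming punch standing on end, 28 mm foot diameter, 68 mm high, at the right; loose bystander, origin at its underside
Not all that is in view belongs to the job. Leave any purple look-alike of the big_mount alone.

How it is judged:
By the outcome, as a careful person would: the job done as asked, in the order asked, and still so for the second after the job is handed in, with the robot touching nothing.
It also fails if it takes over 32 s, if anything falls off the work surface, if the arm or the gripper's body presses on something with over 40 N, if the wrist force passes 120 N, or if a joint passes its speed limit or range.

## Working session

There is one attempt and no reset: what is moved stays moved. The work goes in short steps, Python scripts to look and compute and a shell command to move; the robot and the scene stay as the last step left them, time stands still between calls to the robot, and variables do not carry over. Pictures are saved under pics/ and viewed, at most 10 in all, crops included, and the job is handed in when it is done.

```bash
mkdir -p pics; ls; cat > h.py <<'E'
import numpy as np, cv2
from station import status, viewer, workorder, trace, r
def ray(im,u,v):
    R=np.array(im["R"]);t=np.array(im["t"]);C=-R.T@t
    d=R.T@np.array([(u-im["cx"])/im["fx"],(v-im["cy"])/im["fy"],1.]);return C,d
def onz(im,u,v,z):
    C,d=ray(im,u,v);return C+d*(z-C[2])/d[2]
def proj(im,X):
    c=np.array(im["R"])@np.array(X)+np.array(im["t"]);return c[0]/c[2]*im["fx"]+im["cx"],c[1]/c[2]*im["fy"]+im["cy"]
def save(im,n,box=None,s=1):
    f=im["frame"][...,::-1]
    if box: l,t,w,h=box;f=f[t:t+h,l:l+w]
    cv2.imwrite("pics/"+n,cv2.resize(f,None,fx=s,fy=s,interpolation=cv2.INTER_CUBIC))
E
python3 - <<'E'
from h import *
a=viewer.get_image("scene");b=viewer.get_image("top")
f=np.vstack([a["frame"],b["frame"]]);f=np.hstack([a["frame"],b["frame"]])
cv2.imwrite("pics/a.png",cv2.resize(f[...,::-1],(800,300)))
save(b,"top.png",None,1.5);save(a,"scene.png",None,1.5)
for n,im in(("scene",a),("top",b)):
  for q in["big_mount","big_stone","small_stone","big_mount_press","big_mount_pointer"]:
    for d in trace(im,q)[:4]:
      ys,xs=np.nonzero(d["mask"]);u,v=xs.mean(),ys.mean()
      print(n,q,round(d["conf"],2),d["bbox"],round(u,1),round(v,1),onz(im,u,v,.06).round(3))
print(status.get_state())
E
```

```text
pics
scene big_mount 0.82 [88.0, 244.9, 77.6, 50.9] 122.9 270.8 [ 0.313 -0.4    0.06 ]
scene big_mount 0.77 [225.0, 242.2, 76.0, 51.0] 257.0 269.8 [ 0.619 -0.204  0.06 ]
scene small_stone 0.54 [323.0, 140.9, 38.3, 22.9] 338.6 153.0 [0.608 0.349 0.06 ]
scene big_mount_press 0.92 [90.2, 244.9, 61.1, 39.2] 110.3 264.8 [ 0.271 -0.404  0.06 ]
scene big_mount_press 0.59 [225.3, 241.8, 58.4, 39.3] 245.6 261.3 [ 0.577 -0.198  0.06 ]
scene big_mount_pointer 0.87 [86.1, 243.2, 70.0, 42.9] 110.9 265.5 [ 0.274 -0.405  0.06 ]
scene big_mount_pointer 0.69 [224.7, 242.2, 65.4, 40.6] 246.9 261.5 [ 0.581 -0.196  0.06 ]
top big_mount 0.94 [305.4, 119.8, 49.6, 74.1] 325.9 158.9 [ 0.6   -0.178  0.06 ]
top big_mount 0.71 [371.6, 229.6, 50.0, 68.5] 394.9 266.8 [ 0.294 -0.377  0.06 ]
top big_stone 0.68 [322.9, 163.1, 17.6, 13.3] 330.9 169.0 [ 0.571 -0.192  0.06 ]
top big_mount_press 0.89 [383.2, 239.5, 43.8, 62.3] 402.6 276.2 [ 0.268 -0.399  0.06 ]
top big_mount_press 0.74 [306.9, 149.9, 45.0, 43.1] 330.9 168.8 [ 0.571 -0.192  0.06 ]
top big_mount_pointer 0.66 [309.8, 130.1, 40.7, 59.7] 330.7 168.2 [ 0.573 -0.192  0.06 ]
{'time_s': 0.6, 'joint_pos': array([ 9.19583664e-01,  3.12931993e-01,  1.49769474e+00, -1.44667294e-05,
        1.33102823e+00, -2.23370302e-01]), 'qd': array([-4.25638184e-04, -6.91502342e-04, -5.78213326e-04, -2.22471506e-05,
       -1.14142426e-03,  1.33831244e-04]), 'tau': array([-1.69891005e-03, -4.12034655e+01, -2.59829986e+01, -2.46049131e-04,
        6.82388636e-04,  3.72773820e-05]), 'ee_pos': array([0.21782978, 0.47768301, 0.30387978]), 'tool_rot': array([-6.82867506e-06,  2.12291644e-01,  9.77206353e-01, -3.11992712e-05]), 'ft_force': array([0.37842724, 0.74392084, 0.16739535]), 'moment': array([0.00661   , 0.0510329 , 0.00980446]), 'grip_force': 0.0, 'opening': 0.08496676609697201}
```

View pics/top.png

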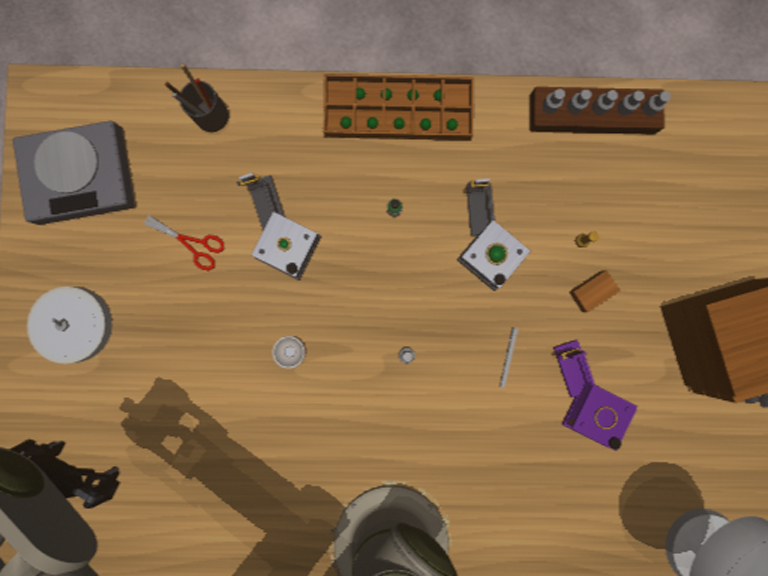

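View pics/scene.png

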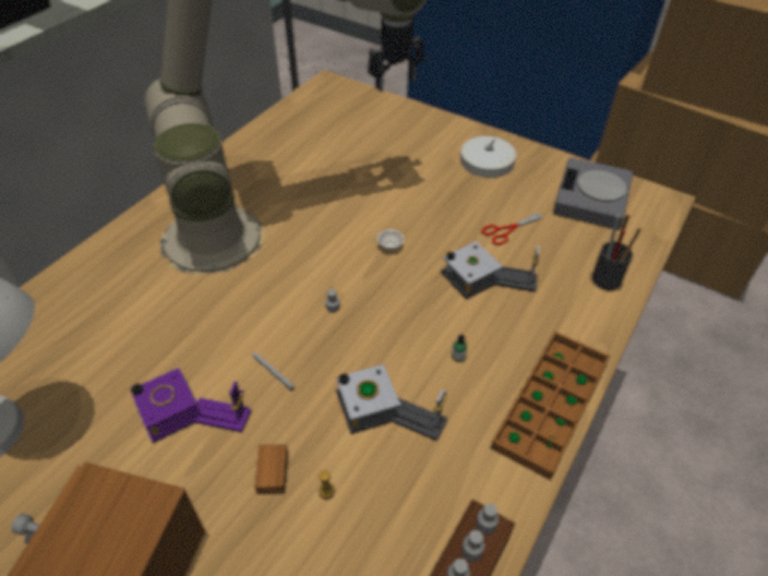

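Candidates in the top picture (full-view px ×1.5): left mount (285,245) with a small stone, right mount (496,253) with a big stone, and the purple look-alike (605,418). I choose the right one. Its pad is at (500,280) and its pointer end at about (480,185).

```bash
python3 - <<'E'
from h import *
b=viewer.get_image("top");a=viewer.get_image("scene");w=viewer.get_image("wrist")
box=(295,105,70,100);f=b["frame"][105:205,295:365][...,::-1]
g=a["frame"][230:300,215:305][...,::-1]
F=np.zeros((500,800,3),np.uint8);F[:500,:350]=cv2.resize(f,(350,500),interpolation=cv2.INTER_CUBIC)
F[:350,350:800]=cv2.resize(g,(450,350),interpolation=cv2.INTER_CUBIC);cv2.imwrite("pics/c.png",F)
print(np.round(w["T_tool_cam"],3),w["fx"],w["cx"],w["cy"],b["fx"])
st=onz(b,331,169,.063);pd=onz(b,333.3,186.5,.064);print(st,pd,np.arctan2(*(st-pd)[[1,0]]))
for im in(a,b):print(-np.array(im["R"]).T@im["t"])
from scipy.spatial.transform import Rotation as R
q=status.get_state()["tool_rot"];print(R.from_quat(q,scalar_first=True).as_matrix().round(3))
E
```

```text
[[-0.001 -0.953 -0.304  0.079]
 [ 1.    -0.001  0.001 -0.   ]
 [-0.002 -0.304  0.953 -0.07 ]
 [ 0.     0.     0.     1.   ]] 271.46703860572944 257.0873109618268 190.6625953191705 371.1985812414232
[ 0.57043205 -0.19191798  0.063     ] [ 0.52008154 -0.19862811  0.064     ] 0.1324877660474093
[ 0.94671951 -0.74239659  1.0605987 ]
[0.44730368 0.03328254 1.12219409]
[[-0.91   0.415  0.   ]
 [ 0.415  0.91  -0.   ]
 [-0.    -0.    -1.   ]]
```

View pics/c.png

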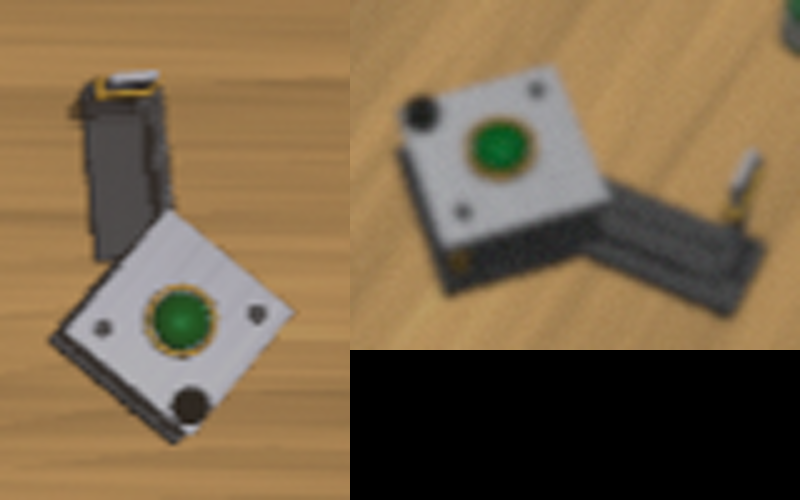

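The crop confirms it: the right-hand aluminium mount carries the 34 mm stone, with its pad at top-image px (333,186), its yaw about 0.13 and its scale at the far left. I'll approach with the tool turned half round, so the wrist camera looks towards the pointer.

```bash
cat >> h.py <<'E'
from scipy.spatial.transform import Rotation as Ro
def Rt():return Ro.from_quat(status.get_state()["tool_rot"],scalar_first=True)
def goal(tip,tilt,head=.13):
    s=status.get_state();f=np.array([np.cos(head),np.sin(head),0]);u=np.array([0,0,1.]);t=np.radians(tilt)
    x=np.cos(t)*f+np.sin(t)*u;z=np.sin(t)*f-np.cos(t)*u
    T=Ro.from_matrix(np.c_[x,np.cross(z,x),z]);p=np.array(tip)-.073*z
    R0=Rt();rv=(R0.inv()*T).as_rotvec()
    print("t",s["time_s"],"shift",(R0.inv().apply(p-s["ee_pos"])/.75).round(4),"turn",(rv/2).round(3),"tip",(s["ee_pos"]+.073*R0.apply([0,0,1])).round(4),"F",s["ft_force"].round(2))
E
python3 -c "
from h import *
goal([.52,-.199,.18],0)"
python3 -m crank '[{"tx":-0.3,"ty":-0.3,"tz":0.05,"rz":0.9,"jaw":-1},{"tx":-0.74,"ty":-0.65,"tz":0.05,"rz":0.9,"jaw":-1},{"tx":-0.74,"ty":-0.65,"tz":0.05,"rz":0.9,"jaw":-1},{"tx":-0.74,"ty":-0.65,"tz":0.05,"rz":0.9,"jaw":-1},{"tx":-0.74,"ty":-0.65,"tz":0.05,"rz":0.9,"jaw":-1},{"tx":-0.74,"ty":-0.65,"tz":0.05,"rz":0.9,"jaw":-1},{"tx":-0.74,"ty":-0.65,"tz":0.05,"rz":0.9,"jaw":-1},{"tx":-0.74,"ty":-0.65,"tz":0.05,"rz":0.9,"jaw":-1},{"tx":-0.74,"ty":-0.65,"tz":0.05,"rz":0.9,"jaw":-1},{"tx":-0.74,"ty":-0.65,"tz":0.05,"rz":0.9,"jaw":-1}]'
python3 -c "
from h import *
goal([.52,-.199,.16],40)"
```

```text
t 0.75 shift [-0.7409 -0.6538  0.0679] turn [0.    0.    1.292] tip [0.2178 0.4777 0.2309] F [ 0.66 -0.19  0.51]
t 0.75 shift [-0.6878 -0.6869  0.1173] turn [-0.446  0.128  1.224] tip [0.2178 0.4777 0.2309] F [ 0.66 -0.19  0.51]schema error: expected keys tx, ty, tz, rx, ry, rz, jaw
```

```bash

python3 -m crank '[{"tx":-0.74,"ty":-0.65,"tz":0.05,"rx":0,"ry":0,"rz":0.9,"jaw":-1},{"tx":-0.74,"ty":-0.65,"tz":0.05,"rx":0,"ry":0,"rz":0.9,"jaw":-1},{"tx":-0.74,"ty":-0.65,"tz":0.05,"rx":0,"ry":0,"rz":0.9,"jaw":-1},{"tx":-0.74,"ty":-0.65,"tz":0.05,"rx":0,"ry":0,"rz":0.9,"jaw":-1},{"tx":-0.74,"ty":-0.65,"tz":0.05,"rx":0,"ry":0,"rz":0.9,"jaw":-1},{"tx":-0.74,"ty":-0.65,"tz":0.05,"rx":0,"ry":0,"rz":0.9,"jaw":-1},{"tx":-0.74,"ty":-0.65,"tz":0.05,"rx":0,"ry":0,"rz":0.9,"jaw":-1},{"tx":-0.74,"ty":-0.65,"tz":0.05,"rx":0,"ry":0,"rz":0.9,"jaw":-1},{"tx":-0.74,"ty":-0.65,"tz":0.05,"rx":0,"ry":0,"rz":0.9,"jaw":-1},{"tx":-0.74,"ty":-0.65,"tz":0.05,"rx":0,"ry":0,"rz":0.9,"jaw":-1}]'
python3 -c "
from h import *
goal([.52,-.199,.16],40)"
```

```text
time_s: 1.58
ee_pos: [0.3887, 0.0961, 0.283]
tool_rot: [0.0, 0.746, 0.666, 0.0]
ft_force: [1.7, -0.2, 0.1]
opening: 0.0001
grip_force: 0.0
t 1.5833 shift [-0.3862  0.1576  0.0895] turn [-0.231  0.295  0.635] tip [0.3887 0.0961 0.21  ] F [ 1.72 -0.16  0.09]
```

```bash

python3 -m crank '[{"tx":-0.386,"ty":0.158,"tz":0.09,"rx":-0.231,"ry":0.295,"rz":0.635,"jaw":-1},{"tx":-0.386,"ty":0.158,"tz":0.09,"rx":-0.231,"ry":0.295,"rz":0.635,"jaw":-1},{"tx":-0.386,"ty":0.158,"tz":0.09,"rx":-0.231,"ry":0.295,"rz":0.635,"jaw":-1},{"tx":-0.386,"ty":0.158,"tz":0.09,"rx":-0.231,"ry":0.295,"rz":0.635,"jaw":-1},{"tx":-0.386,"ty":0.158,"tz":0.09,"rx":-0.231,"ry":0.295,"rz":0.635,"jaw":-1},{"tx":-0.386,"ty":0.158,"tz":0.09,"rx":-0.231,"ry":0.295,"rz":0.635,"jaw":-1},{"tx":-0.386,"ty":0.158,"tz":0.09,"rx":-0.231,"ry":0.295,"rz":0.635,"jaw":-1},{"tx":-0.386,"ty":0.158,"tz":0.09,"rx":-0.231,"ry":0.295,"rz":0.635,"jaw":-1},{"tx":-0.386,"ty":0.158,"tz":0.09,"rx":-0.231,"ry":0.295,"rz":0.635,"jaw":-1},{"tx":-0.386,"ty":0.158,"tz":0.09,"rx":-0.231,"ry":0.295,"rz":0.635,"jaw":-1}]'
python3 -c "
from h import *
goal([.52,-.199,.12],40)"
```

```text
time_s: 2.42
ee_pos: [0.4752, -0.2043, 0.2147]
tool_rot: [-0.02, 0.94, 0.163, 0.298]
ft_force: [0.1, 0.3, 0.5]
opening: -0.0
grip_force: 0.0
t 2.4167 shift [-0.0313 -0.0027  0.0411] turn [-0.036  0.044  0.095] tip [ 0.5156 -0.1944  0.1547] F [0.08 0.26 0.53]
```

```bash

python3 -m crank '[{"tx":-0.016,"ty":-0.003,"tz":0.02,"rx":-0.036,"ry":0.044,"rz":0.095,"jaw":-1},{"tx":-0.031,"ty":-0.003,"tz":0.041,"rx":-0.036,"ry":0.044,"rz":0.095,"jaw":-1},{"tx":-0.031,"ty":-0.003,"tz":0.041,"rx":-0.036,"ry":0.044,"rz":0.095,"jaw":-1},{"tx":-0.031,"ty":-0.003,"tz":0.041,"rx":-0.036,"ry":0.044,"rz":0.095,"jaw":-1},{"tx":-0.031,"ty":-0.003,"tz":0.041,"rx":-0.036,"ry":0.044,"rz":0.095,"jaw":-1},{"tx":-0.031,"ty":-0.003,"tz":0.041,"rx":-0.036,"ry":0.044,"rz":0.095,"jaw":-1},{"tx":-0.031,"ty":-0.003,"tz":0.041,"rx":-0.036,"ry":0.044,"rz":0.095,"jaw":-1},{"tx":-0.031,"ty":-0.003,"tz":0.041,"rx":-0.036,"ry":0.044,"rz":0.095,"jaw":-1},{"tx":-0.031,"ty":-0.003,"tz":0.041,"rx":-0.036,"ry":0.044,"rz":0.095,"jaw":-1},{"tx":-0.031,"ty":-0.003,"tz":0.041,"rx":-0.036,"ry":0.044,"rz":0.095,"jaw":-1}]'
cat >> h.py <<'E'
def wrist():
    s=status.get_state();im=viewer.get_image("wrist");T=np.eye(4);T[:3,:3]=Ro.from_quat(s["tool_rot"],scalar_first=True).as_matrix();T[:3,3]=s["ee_pos"]
    M=np.linalg.inv(T@np.array(im["T_tool_cam"]));im["R"]=M[:3,:3];im["t"]=M[:3,3];return im
def show(im,n,box,s):  # crop, turned to be upright
    l,t,w,h=box;cv2.imwrite("pics/"+n,cv2.resize(im["frame"][t:t+h,l:l+w,::-1],None,fx=s,fy=s,interpolation=cv2.INTER_CUBIC))
E
python3 -c "
from h import *
import pickle
goal([.52,-.199,.08],40)
im=wrist();save(im,'w1.png');pickle.dump(im,open('w1.pkl','wb'))
f=np.array([np.cos(.13),np.sin(.13),0]);l=np.array([-f[1],f[0],0]);p=np.array([.52,-.199,0])
for a,b,z in((0,0,.064),(50,0,.067),(185,0,.05),(185,22,.07),(185,22,.098)):print(a,b,z,np.round(proj(im,p+f*a/1e3+l*b/1e3+[0,0,z]),1))
"
```

```text
time_s: 3.25
ee_pos: [0.4737, -0.2031, 0.177]
tool_rot: [-0.021, 0.938, 0.066, 0.34]
ft_force: [0.8, 0.5, -0.8]
opening: 0.0004
grip_force: 0.0
t 3.25 shift [-0.0356  0.0023  0.0416] turn [-0.001  0.001  0.005] tip [ 0.5201 -0.1969  0.1209] F [ 0.76  0.49 -0.79]
0 0 0.064 [259.8 256.9]
50 0 0.067 [260.1 196. ]
185 0 0.05 [260.3  85.9]
185 22 0.07 [239.1  71.3]
185 22 0.098 [237.3  47.6]
```

View pics/w1.png

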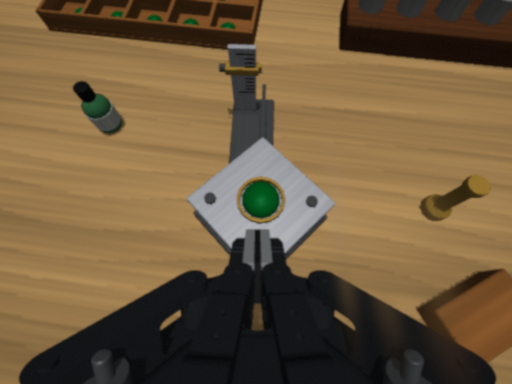

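The picture shows the stone at (261,200), the pointer tip near (265,86), the brass tab on the scale at about (240,70) and the scale top at (241,46). Next is a zoom on the scale.

```bash
python3 -c "
from h import *
import pickle
im=pickle.load(open('w1.pkl','rb'));show(im,'w1z.png',(215,35,70,70),8)
C,d=ray(im,261,200);st=onz(im,261,200,.062);print(st)
for y in (.10,.115,.13):
  f=np.array([np.cos(y),np.sin(y),0]);l=np.array([-f[1],f[0],0])
  for b in (0,12,22):print(y,b,[np.round(proj(im,st*[1,1,0]+f*.135+l*b/1e3+[0,0,z]),1) for z in (.05,.063,.067,.071,.075,.079,.098)])
"
```

```text
[ 0.56793664 -0.19356503  0.062     ]
0.1 0 [array([264.8,  87.3]), array([265.2,  78.2]), array([265.3,  75.2]), array([265.4,  72.1]), array([265.6,  69. ]), array([265.7,  65.8]), array([266.4,  49.2])]
0.1 12 [array([253.8,  86.9]), array([253.7,  77.8]), array([253.7,  74.8]), array([253.6,  71.8]), array([253.6,  68.6]), array([253.6,  65.4]), array([253.4,  48.8])]
0.1 22 [array([244.6,  86.6]), array([244.1,  77.5]), array([243.9,  74.5]), array([243.8,  71.5]), array([243.6,  68.3]), array([243.4,  65.1]), array([242.6,  48.5])]
0.115 0 [array([263. ,  87.2]), array([263.3,  78.1]), array([263.3,  75.1]), array([263.4,  72.1]), array([263.5,  69. ]), array([263.6,  65.8]), array([264.2,  49.2])]
0.115 12 [array([251.9,  87. ]), array([251.7,  77.9]), array([251.7,  74.9]), array([251.6,  71.9]), array([251.6,  68.7]), array([251.5,  65.5]), array([251.2,  48.9])]
0.115 22 [array([242.7,  86.8]), array([242.2,  77.7]), array([242. ,  74.7]), array([241.8,  71.7]), array([241.6,  68.5]), array([241.4,  65.3]), array([240.3,  48.7])]
0.13 0 [array([261.1,  87.2]), array([261.3,  78.1]), array([261.4,  75.1]), array([261.4,  72.1]), array([261.5,  68.9]), array([261.6,  65.7]), array([262. ,  49.2])]
0.13 12 [array([250.1,  87.1]), array([249.8,  78. ]), array([249.7,  75. ]), array([249.6,  72. ]), array([249.5,  68.8]), array([249.4,  65.6]), array([249.,  49.])]
0.13 22 [array([240.9,  87. ]), array([240.2,  77.9]), array([240. ,  74.9]), array([239.8,  71.9]), array([239.5,  68.8]), array([239.3,  65.5]), array([238.1,  49. ])]
```

View pics/w1z.png

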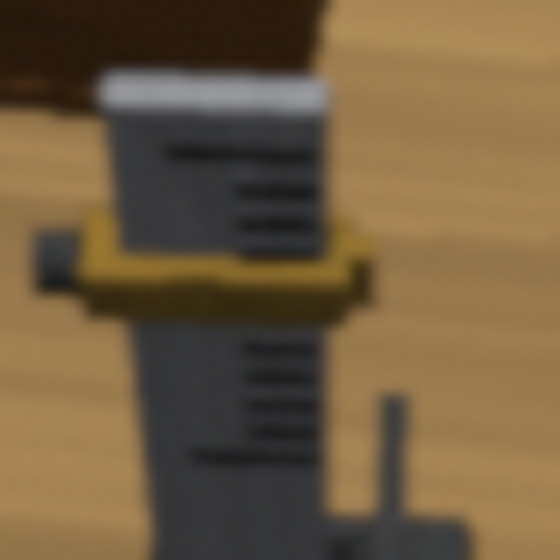

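```bash
python3 -c "
from h import *
goal([.526,-.198,.085],40,.105)"
```

```text
t 3.3 shift [-0.025   0.0006  0.0416] turn [-0.009  0.001  0.014] tip [ 0.5201 -0.1969  0.1208] F [-0.02 -0.09 -0.26]
```

```bash

python3 -m crank '[{"tx":-0.006,"ty":0,"tz":0.01,"rx":-0.009,"ry":0.001,"rz":0.014,"jaw":-1},{"tx":-0.012,"ty":0,"tz":0.02,"rx":-0.009,"ry":0.001,"rz":0.014,"jaw":-1},{"tx":-0.019,"ty":0,"tz":0.031,"rx":-0.009,"ry":0.001,"rz":0.014,"jaw":-1},{"tx":-0.025,"ty":0.0006,"tz":0.0416,"rx":-0.009,"ry":0.001,"rz":0.014,"jaw":-1},{"tx":-0.025,"ty":0.0006,"tz":0.0416,"rx":-0.009,"ry":0.001,"rz":0.014,"jaw":-1},{"tx":-0.025,"ty":0.0006,"tz":0.0416,"rx":-0.009,"ry":0.001,"rz":0.014,"jaw":-1},{"tx":-0.025,"ty":0.0006,"tz":0.0416,"rx":-0.009,"ry":0.001,"rz":0.014,"jaw":-1},{"tx":-0.025,"ty":0.0006,"tz":0.0416,"rx":-0.009,"ry":0.001,"rz":0.014,"jaw":-1},{"tx":-0.025,"ty":0.0006,"tz":0.0416,"rx":-0.009,"ry":0.001,"rz":0.014,"jaw":-1},{"tx":-0.025,"ty":0.0006,"tz":0.0416,"rx":-0.009,"ry":0.001,"rz":0.014,"jaw":-1}]'
python3 -c "
from h import *
import pickle
goal([.526,-.198,.075],40,.105)
im=wrist();pickle.dump(im,open('w2.pkl','wb'))
a=im['frame'][30:90,210:290,::-1];b=im['frame'][160:280,190:330,::-1]
F=np.zeros((600,800,3),np.uint8);F[:300,:400]=cv2.resize(a,(400,300),interpolation=cv2.INTER_CUBIC)
a=im['frame'][40:90,230:280,::-1];F[:600,:600]=cv2.resize(a,(600,600),interpolation=cv2.INTER_CUBIC)
F[:171,600:800]=cv2.resize(b,(200,171));cv2.imwrite('pics/w2.png',F)
"
```

```text
time_s: 4.13
ee_pos: [0.4793, -0.203, 0.1411]
tool_rot: [-0.018, 0.938, 0.049, 0.342]
ft_force: [0.0, 0.3, -0.8]
opening: -0.0003
grip_force: 0.0
t 4.1333 shift [-0.0087 -0.0001  0.0105] turn [ 0. -0.  0.] tip [ 0.526  -0.1981  0.0852] F [ 0.03  0.31 -0.79]
```

View pics/w2.png

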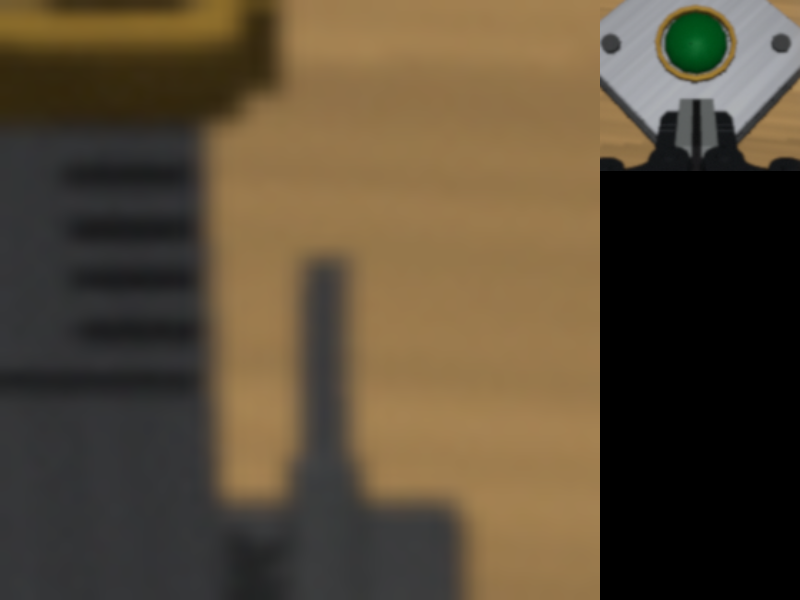

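Zoom (12x, origin (230,40)): the needle tip is at image (257,61.5), the tooth front is at about (251,41–47.5), and the fingers are centred over the pad.

```bash
python3 -c "
from h import *
import pickle
y=.105;f=np.array([np.cos(y),np.sin(y),0]);l=np.array([-f[1],f[0],0]);c=np.array([.568,-.1936,0])
for n in('w1.pkl','w2.pkl'):
  im=pickle.load(open(n,'rb'))
  print(n,'stone',np.round(proj(im,c+[0,0,.062]),1),'tip',[np.round(proj(im,c+f*.135+[0,0,z]),1) for z in(.048,.05,.052)],'top',np.round(proj(im,c+f*.135+l*.022+[0,0,.098]),1))
  for x in(.123,.129,.135):print(x,[round(proj(im,c+f*x+l*.01+[0,0,z])[1],1) for z in (.067,.069,.071,.073,.075,.077,.079)])
  for d in trace(im,'big_mount_mark')[:2]:print(d['conf'],d['bbox'])
"
```

```text
w1.pkl stone [261.1 199.9] tip [array([264.2,  88.6]), array([264.2,  87.2]), array([264.3,  85.9])] top [241.9  48.5]
0.123 [np.float64(83.9), np.float64(82.4), np.float64(80.9), np.float64(79.4), np.float64(77.9), np.float64(76.3), np.float64(74.7)]
0.129 [np.float64(79.4), np.float64(77.9), np.float64(76.3), np.float64(74.8), np.float64(73.2), np.float64(71.7), np.float64(70.1)]
0.135 [np.float64(74.9), np.float64(73.3), np.float64(71.8), np.float64(70.3), np.float64(68.7), np.float64(67.1), np.float64(65.5)]
0.46 [189.3, 84.1, 144.5, 167.1]
w2.pkl stone [257.4 190.2] tip [array([257.2,  66.5]), array([257.2,  64.8]), array([257.2,  63.1])] top [229.5  15.9]
0.123 [np.float64(59.4), np.float64(57.5), np.float64(55.6), np.float64(53.7), np.float64(51.7), np.float64(49.7), np.float64(47.6)]
0.129 [np.float64(54.4), np.float64(52.5), np.float64(50.6), np.float64(48.6), np.float64(46.6), np.float64(44.6), np.float64(42.5)]
0.135 [np.float64(49.5), np.float64(47.6), np.float64(45.7), np.float64(43.7), np.float64(41.6), np.float64(39.6), np.float64(37.5)]
0.65 [203.6, 33.3, 50.3, 20.0]
```

```bash
python3 -c "
from h import *
y=.105;f=np.array([np.cos(y),np.sin(y),0])
goal(np.array([.518,-.199,.13])+f*.14,10,.105)"
```

```text
t 4.2833 shift [2.221e-01 2.000e-04 8.010e-02] turn [ 0.    -0.262 -0.   ] tip [ 0.5259 -0.198   0.085 ] F [0.68 0.41 0.38]
```

```bash

python3 -m crank '[{"tx":0.036,"ty":0,"tz":-0.042,"rx":0,"ry":0,"rz":0,"jaw":-1},{"tx":0.07,"ty":0,"tz":-0.02,"rx":0,"ry":-0.05,"rz":0,"jaw":-1},{"tx":0.12,"ty":0,"tz":0.015,"rx":0,"ry":-0.11,"rz":0,"jaw":-1},{"tx":0.17,"ty":0,"tz":0.045,"rx":0,"ry":-0.17,"rz":0,"jaw":-1},{"tx":0.222,"ty":0,"tz":0.08,"rx":0,"ry":-0.23,"rz":0,"jaw":-1},{"tx":0.222,"ty":0,"tz":0.08,"rx":0,"ry":-0.262,"rz":0,"jaw":-1},{"tx":0.222,"ty":0,"tz":0.08,"rx":0,"ry":-0.262,"rz":0,"jaw":-1},{"tx":0.222,"ty":0,"tz":0.08,"rx":0,"ry":-0.262,"rz":0,"jaw":-1},{"tx":0.222,"ty":0,"tz":0.08,"rx":0,"ry":-0.262,"rz":0,"jaw":-1},{"tx":0.222,"ty":0,"tz":0.08,"rx":0,"ry":-0.262,"rz":0,"jaw":-1}]'
python3 -c "
from h import *
import pickle
y=.105;f=np.array([np.cos(y),np.sin(y),0]);l=np.array([-f[1],f[0],0]);c=np.array([.568,-.1936,0])
goal([.526,-.198,.085],40,.105)
im=wrist();pickle.dump(im,open('w3.pkl','wb'))
for x in(.129,.132,.135,.138):print(x,[np.round(proj(im,c+f*x+[0,0,z]),1) for z in (.05,.07,.074,.078)],np.round(proj(im,c+f*x+l*.022+[0,0,.098]),1))
u,v=map(int,proj(im,c+f*.135+l*.015+[0,0,.07]));u=min(max(u,30),481);v=min(max(v,30),353);print(u-30,v-30)
show(im,'w3.png',(u-30,v-30,60,60),10)
"
```

```text
time_s: 5.12
ee_pos: [0.6443, -0.1851, 0.2008]
tool_rot: [-0.005, 0.995, 0.053, 0.087]
ft_force: [0.1, -0.4, -0.4]
opening: -0.0001
grip_force: 0.0
t 5.1167 shift [-0.2317  0.0005  0.0404] turn [-0.001  0.262  0.   ] tip [ 0.6568 -0.1837  0.1289] F [ 0.08 -0.39 -0.45]
0.129 [array([258.4, 167.5]), array([258.4, 168.8]), array([258.4, 169. ]), array([258.4, 169.3])] [226.2 171. ]
0.132 [array([258.4, 164. ]), array([258.4, 164.9]), array([258.4, 165.1]), array([258.4, 165.3])] [226.1 166.5]
0.135 [array([258.4, 160.5]), array([258.4, 161.1]), array([258.4, 161.2]), array([258.5, 161.3])] [226.1 162.1]
0.138 [array([258.4, 156.9]), array([258.4, 157.2]), array([258.4, 157.3]), array([258.5, 157.3])] [226.  157.6]
209 131
```

View pics/w3.png

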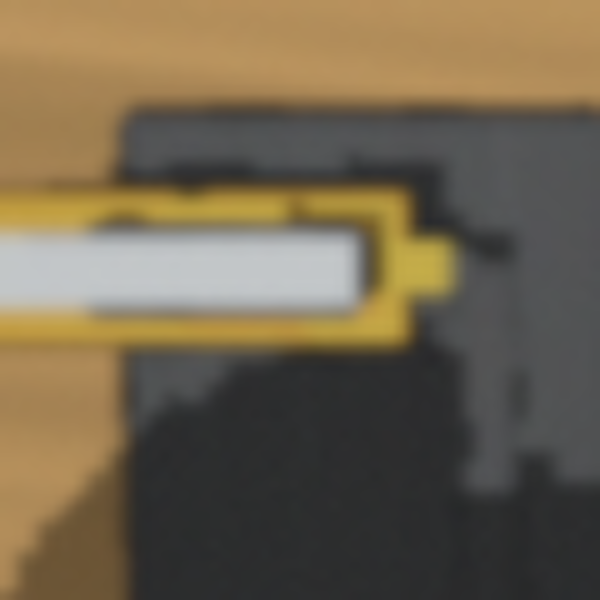

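The mark stands about 23.5 mm above the resting pointer. The tab is centred on the strip: the tooth is at (252,157) and the strip at row 158. I'm going back over the pad.

```bash

python3 -m crank '[{"tx":-0.05,"ty":0,"tz":0,"rx":0,"ry":0.06,"rz":0,"jaw":-1},{"tx":-0.1,"ty":0,"tz":0,"rx":0,"ry":0.12,"rz":0,"jaw":-1},{"tx":-0.15,"ty":0,"tz":0,"rx":0,"ry":0.18,"rz":0,"jaw":-1},{"tx":-0.2,"ty":0,"tz":0.01,"rx":0,"ry":0.24,"rz":0,"jaw":-1},{"tx":-0.228,"ty":0,"tz":0.025,"rx":0,"ry":0.262,"rz":0,"jaw":-1},{"tx":-0.228,"ty":0,"tz":0.041,"rx":0,"ry":0.262,"rz":0,"jaw":-1},{"tx":-0.228,"ty":0,"tz":0.041,"rx":0,"ry":0.262,"rz":0,"jaw":-1},{"tx":-0.228,"ty":0,"tz":0.041,"rx":0,"ry":0.262,"rz":0,"jaw":-1},{"tx":-0.228,"ty":0,"tz":0.041,"rx":0,"ry":0.262,"rz":0,"jaw":-1},{"tx":-0.228,"ty":0,"tz":0.041,"rx":0,"ry":0.262,"rz":0,"jaw":-1}]'
python3 -c "
from h import *
goal([.529,-.198,.075],40,.105)"
```

```text
time_s: 6.0
ee_pos: [0.4814, -0.2029, 0.1422]
tool_rot: [-0.018, 0.939, 0.048, 0.341]
ft_force: [0.1, 0.0, -0.5]
opening: -0.0001
grip_force: 0.0
t 6.0 shift [-0.0087  0.0001  0.0123] turn [ 0.001  0.    -0.001] tip [ 0.528  -0.1981  0.0863] F [ 0.09  0.01 -0.52]
```

```bash

python3 -m crank '[{"tx":-0.003,"ty":0,"tz":0.0035,"rx":0,"ry":0,"rz":0,"jaw":-1},{"tx":-0.006,"ty":0,"tz":0.007,"rx":0,"ry":0,"rz":0,"jaw":-1},{"tx":-0.009,"ty":0,"tz":0.0105,"rx":0,"ry":0,"rz":0,"jaw":-1},{"tx":-0.012,"ty":0,"tz":0.0143,"rx":0,"ry":0,"rz":0,"jaw":-1},{"tx":-0.012,"ty":0,"tz":0.0143,"rx":0,"ry":0,"rz":0,"jaw":-1},{"tx":-0.012,"ty":0,"tz":0.0143,"rx":0,"ry":0,"rz":0,"jaw":-1},{"tx":-0.012,"ty":0,"tz":0.0143,"rx":0,"ry":0,"rz":0,"jaw":-1},{"tx":-0.012,"ty":0,"tz":0.0143,"rx":0,"ry":0,"rz":0,"jaw":-1},{"tx":-0.012,"ty":0,"tz":0.0143,"rx":0,"ry":0,"rz":0,"jaw":-1},{"tx":-0.012,"ty":0,"tz":0.0143,"rx":0,"ry":0,"rz":0,"jaw":-1}]'
python3 -c "
from h import *
for i in range(3):goal([.529,-.198,.065],40,.105);im=wrist()
from h import *
save(im,'w4.png',None,1)
"
```

```text
time_s: 6.83
ee_pos: [0.4823, -0.2026, 0.128]
tool_rot: [-0.018, 0.938, 0.049, 0.341]
ft_force: [0.6, -0.4, -0.1]
opening: -0.0001
grip_force: 0.0
t 6.8333 shift [-0.006   0.0004  0.0072] turn [ 0.  0. -0.] tip [ 0.5289 -0.1977  0.0721] F [ 0.6  -0.36 -0.13]
t 6.8833 shift [-0.006   0.0004  0.0072] turn [ 0.  0. -0.] tip [ 0.5289 -0.1977  0.072 ] F [ 0.47 -0.16  0.11]
t 6.9333 shift [-0.006   0.0004  0.0072] turn [ 0.  0. -0.] tip [ 0.5289 -0.1977  0.072 ] F [-0.08 -0.31  0.44]
```

```bash

python3 -m crank '[{"tx":-0.001,"ty":0,"tz":0.001,"rx":0,"ry":0,"rz":0,"jaw":-1},{"tx":-0.0017,"ty":0,"tz":0.002,"rx":0,"ry":0,"rz":0,"jaw":-1},{"tx":-0.0026,"ty":0,"tz":0.0031,"rx":0,"ry":0,"rz":0,"jaw":-1},{"tx":-0.0034,"ty":0,"tz":0.0041,"rx":0,"ry":0,"rz":0,"jaw":-1},{"tx":-0.0034,"ty":0,"tz":0.0041,"rx":0,"ry":0,"rz":0,"jaw":-1},{"tx":-0.0034,"ty":0,"tz":0.0041,"rx":0,"ry":0,"rz":0,"jaw":-1},{"tx":-0.0034,"ty":0,"tz":0.0041,"rx":0,"ry":0,"rz":0,"jaw":-1},{"tx":-0.0034,"ty":0,"tz":0.0041,"rx":0,"ry":0,"rz":0,"jaw":-1},{"tx":-0.0034,"ty":0,"tz":0.0041,"rx":0,"ry":0,"rz":0,"jaw":-1},{"tx":-0.0034,"ty":0,"tz":0.0041,"rx":0,"ry":0,"rz":0,"jaw":-1}]'
cat >> h.py <<'E'
def look():
    y=.105;f=np.array([np.cos(y),np.sin(y),0]);l=np.array([-f[1],f[0],0]);c=np.array([.568,-.1936,0])+f*.0025
    goal([.529,-.198,.065],40,.105);im=wrist()
    for th in(0,.1,.16,.17,.18):
        print(th,"needle top",np.round(proj(im,c+f*(.135*np.cos(th)-.002*np.sin(th))+[0,0,.05+.135*np.sin(th)+.002*np.cos(th)]),1))
    print("tooth front z 70..78",[np.round(proj(im,c+f*.1323+l*.007+[0,0,z]),1) for z in(.0697,.0737,.0777)])
    g=im["frame"].astype(int).sum(2);
    print("col profile",[int(g[v,253:258].mean()) for v in range(20,75)])
    return im
E
python3 -c "
from h import *
im=look()
"
```

```text
time_s: 7.82
ee_pos: [0.4823, -0.2026, 0.1239]
tool_rot: [-0.018, 0.938, 0.049, 0.341]
ft_force: [-2.1, 0.1, 4.1]
opening: -0.0
grip_force: 1.9
t 7.8167 shift [-0.0026  0.0004  0.0031] turn [ 0.  0. -0.] tip [ 0.5289 -0.1977  0.068 ] F [-2.13  0.06  4.05]
0 needle top [257.3  47.7]
0.1 needle top [257.2  34.7]
0.16 needle top [257.2  26.7]
0.17 needle top [257.2  25.4]
0.18 needle top [257.2  24. ]
tooth front z 70..78 [array([248.8,  31.6]), array([248.6,  27. ]), array([248.5,  22.4])]
col profile [341, 344, 345, 339, 332, 331, 339, 343, 338, 332, 335, 347, 360, 358, 339, 328, 323, 325, 328, 334, 339, 341, 338, 334, 333, 317, 276, 249, 242, 242, 241, 243, 244, 244, 246, 247, 247, 247, 246, 243, 243, 248, 250, 244, 228, 214, 210, 208, 206, 206, 201, 185, 173, 174, 175]
```

Contact is made at about 4 N and the needle is barely rising. Next I press 6 mm more.

```bash

python3 -m crank '[{"tx":-0.001,"ty":0,"tz":0.0012,"rx":0,"ry":0,"rz":0,"jaw":-1},{"tx":-0.002,"ty":0,"tz":0.0024,"rx":0,"ry":0,"rz":0,"jaw":-1},{"tx":-0.003,"ty":0,"tz":0.0036,"rx":0,"ry":0,"rz":0,"jaw":-1},{"tx":-0.004,"ty":0,"tz":0.0048,"rx":0,"ry":0,"rz":0,"jaw":-1},{"tx":-0.0051,"ty":0,"tz":0.0061,"rx":0,"ry":0,"rz":0,"jaw":-1},{"tx":-0.0051,"ty":0,"tz":0.0061,"rx":0,"ry":0,"rz":0,"jaw":-1},{"tx":-0.0051,"ty":0,"tz":0.0061,"rx":0,"ry":0,"rz":0,"jaw":-1},{"tx":-0.0051,"ty":0,"tz":0.0061,"rx":0,"ry":0,"rz":0,"jaw":-1},{"tx":-0.0051,"ty":0,"tz":0.0061,"rx":0,"ry":0,"rz":0,"jaw":-1},{"tx":-0.0051,"ty":0,"tz":0.0061,"rx":0,"ry":0,"rz":0,"jaw":-1}]'
python3 -c "
from h import *
im=look()
F=np.zeros((600,800,3),np.uint8)
F[:,:600]=cv2.resize(im['frame'][5:55,230:280,::-1],(600,600),interpolation=cv2.INTER_CUBIC)
F[:257,600:]=cv2.resize(im['frame'][120:300:1,190:330,::-1],(200,257));cv2.imwrite('pics/w5.png',F)
"
```

```text
time_s: 8.7
ee_pos: [0.4821, -0.2027, 0.1179]
tool_rot: [-0.018, 0.938, 0.049, 0.341]
ft_force: [-7.1, -0.1, 7.9]
opening: -0.0001
grip_force: 3.9
t 8.7 shift [ 0.0027  0.0003 -0.0029] turn [ 0.  0. -0.] tip [ 0.5288 -0.1978  0.062 ] F [-7.07 -0.09  7.88]
0 needle top [257.1  41.6]
0.1 needle top [257.1  27.8]
0.16 needle top [257.1  19.4]
0.17 needle top [257.1  18. ]
0.18 needle top [257.1  16.6]
tooth front z 70..78 [array([248.4,  24.5]), array([248.3,  19.8]), array([248.1,  14.8])]
col profile [325, 335, 324, 259, 215, 216, 228, 231, 229, 221, 218, 217, 217, 218, 220, 221, 223, 221, 221, 222, 223, 226, 225, 222, 215, 200, 188, 184, 184, 185, 185, 184, 184, 185, 185, 186, 186, 187, 188, 187, 189, 188, 187, 188, 188, 186, 180, 174, 172, 172, 172, 171, 170, 169, 168]
```

View pics/w5.png

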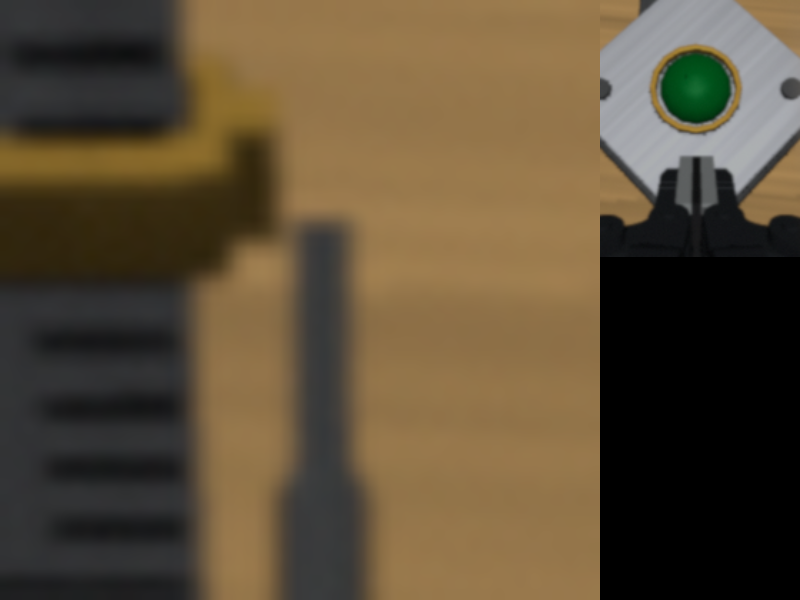

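The needle tip is at (257,23), next to the lower edge of the tooth (rows 16–25). About 1.8 mm more press is needed.

```bash

python3 -m crank '[{"tx":-0.0008,"ty":0,"tz":0.0004,"rx":0,"ry":0,"rz":0,"jaw":-1},{"tx":-0.0016,"ty":0,"tz":0.0008,"rx":0,"ry":0,"rz":0,"jaw":-1},{"tx":-0.0024,"ty":0,"tz":0.0011,"rx":0,"ry":0,"rz":0,"jaw":-1},{"tx":-0.0024,"ty":0,"tz":0.0011,"rx":0,"ry":0,"rz":0,"jaw":-1},{"tx":-0.0024,"ty":0,"tz":0.0011,"rx":0,"ry":0,"rz":0,"jaw":-1},{"tx":-0.0024,"ty":0,"tz":0.0011,"rx":0,"ry":0,"rz":0,"jaw":-1},{"tx":-0.0024,"ty":0,"tz":0.0011,"rx":0,"ry":0,"rz":0,"jaw":-1},{"tx":-0.0024,"ty":0,"tz":0.0011,"rx":0,"ry":0,"rz":0,"jaw":-1},{"tx":-0.0024,"ty":0,"tz":0.0011,"rx":0,"ry":0,"rz":0,"jaw":-1},{"tx":-0.0024,"ty":0,"tz":0.0011,"rx":0,"ry":0,"rz":0,"jaw":-1}]'
python3 -c "
from h import *
im=look()
F=np.zeros((600,800,3),np.uint8)
F[:,:600]=cv2.resize(im['frame'][0:50,230:280,::-1],(600,600),interpolation=cv2.INTER_CUBIC)
F[:257,600:]=cv2.resize(im['frame'][120:300:1,190:330,::-1],(200,257));cv2.imwrite('pics/w6.png',F)
"
```

```text
time_s: 9.58
ee_pos: [0.4817, -0.2028, 0.1165]
tool_rot: [-0.018, 0.938, 0.049, 0.342]
ft_force: [-2.6, 0.2, 7.1]
opening: -0.0001
grip_force: 3.7
t 9.5833 shift [ 0.0044  0.0003 -0.004 ] turn [ 0. -0. -0.] tip [ 0.5284 -0.1979  0.0606] F [-2.62  0.22  7.14]
0 needle top [257.2  40.2]
0.1 needle top [257.2  26.2]
0.16 needle top [257.1  17.7]
0.17 needle top [257.1  16.3]
0.18 needle top [257.1  14.9]
tooth front z 70..78 [array([248.4,  22.9]), array([248.3,  18.1]), array([248.1,  13.1])]
col profile [201, 202, 204, 210, 221, 228, 231, 228, 221, 217, 216, 215, 217, 219, 221, 221, 220, 219, 220, 221, 212, 195, 184, 183, 184, 184, 184, 186, 186, 187, 188, 188, 188, 187, 186, 187, 189, 189, 191, 190, 190, 190, 189, 191, 190, 181, 177, 172, 173, 172, 172, 172, 172, 169, 171]
```

View pics/w6.png

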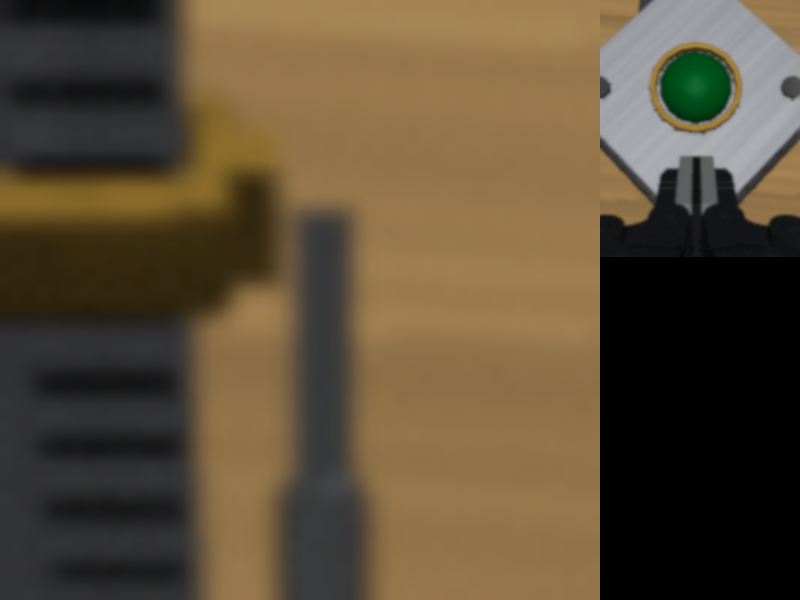

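The tip is now at row 17.4 and about 16.2 is wanted, so the pointer is about 1.2 mm short. I'll nudge 0.35 mm and hold.

```bash

python3 -m crank '[{"tx":-0.0003,"ty":0,"tz":0.0004,"rx":0,"ry":0,"rz":0,"jaw":-1},{"tx":-0.0003,"ty":0,"tz":0.0004,"rx":0,"ry":0,"rz":0,"jaw":-1},{"tx":-0.0003,"ty":0,"tz":0.0004,"rx":0,"ry":0,"rz":0,"jaw":-1},{"tx":-0.0003,"ty":0,"tz":0.0004,"rx":0,"ry":0,"rz":0,"jaw":-1},{"tx":-0.0003,"ty":0,"tz":0.0004,"rx":0,"ry":0,"rz":0,"jaw":-1},{"tx":-0.0003,"ty":0,"tz":0.0004,"rx":0,"ry":0,"rz":0,"jaw":-1},{"tx":-0.0003,"ty":0,"tz":0.0004,"rx":0,"ry":0,"rz":0,"jaw":-1},{"tx":-0.0003,"ty":0,"tz":0.0004,"rx":0,"ry":0,"rz":0,"jaw":-1},{"tx":-0.0003,"ty":0,"tz":0.0004,"rx":0,"ry":0,"rz":0,"jaw":-1},{"tx":-0.0003,"ty":0,"tz":0.0004,"rx":0,"ry":0,"rz":0,"jaw":-1}]'
python3 -c "
from h import *
im=look();g=im['frame'].astype(int).sum(2)
print([int(g[v,255:259].mean()) for v in range(8,26)],[int(g[v,250:252].mean()) for v in range(8,28)])
"
```

```text
time_s: 10.47
ee_pos: [0.4817, -0.2028, 0.1161]
tool_rot: [-0.018, 0.938, 0.049, 0.342]
ft_force: [-3.1, -0.5, 7.5]
opening: -0.0002
grip_force: 3.8
t 10.4667 shift [ 0.0047  0.0003 -0.0044] turn [ 0. -0. -0.] tip [ 0.5284 -0.1979  0.0602] F [-3.13 -0.54  7.49]
0 needle top [257.2  39.7]
0.1 needle top [257.1  25.7]
0.16 needle top [257.1  17.2]
0.17 needle top [257.1  15.8]
0.18 needle top [257.1  14.3]
tooth front z 70..78 [array([248.4,  22.4]), array([248.3,  17.5]), array([248.1,  12.5])]
col profile [201, 202, 207, 218, 226, 230, 230, 225, 219, 215, 215, 216, 219, 220, 221, 221, 219, 217, 210, 204, 192, 187, 185, 185, 186, 185, 186, 186, 188, 186, 188, 188, 188, 186, 187, 189, 191, 191, 190, 191, 190, 190, 191, 191, 189, 179, 173, 173, 174, 173, 172, 171, 171, 172, 172]
[342, 338, 336, 335, 335, 337, 332, 299, 233, 191, 183, 183, 184, 184, 185, 184, 184, 185] [336, 327, 305, 295, 275, 205, 142, 118, 113, 110, 105, 108, 108, 114, 180, 296, 343, 358, 360, 346]
```

The needle top is level: the tip is at z ≈ 73.0 mm against the mark at ≈ 73.5 mm. I'll hold a bit longer, then release gently.

```bash

python3 -m crank '[{"tx":0,"ty":0,"tz":0,"rx":0,"ry":0,"rz":0,"jaw":-1},{"tx":0,"ty":0,"tz":0,"rx":0,"ry":0,"rz":0,"jaw":-1},{"tx":0,"ty":0,"tz":0,"rx":0,"ry":0,"rz":0,"jaw":-1},{"tx":0,"ty":0,"tz":0,"rx":0,"ry":0,"rz":0,"jaw":-1},{"tx":0,"ty":0,"tz":0,"rx":0,"ry":0,"rz":0,"jaw":-1},{"tx":0.0015,"ty":0,"tz":-0.0018,"rx":0,"ry":0,"rz":0,"jaw":-1},{"tx":0.0035,"ty":0,"tz":-0.0042,"rx":0,"ry":0,"rz":0,"jaw":-1},{"tx":0.0055,"ty":0,"tz":-0.0066,"rx":0,"ry":0,"rz":0,"jaw":-1},{"tx":0.0075,"ty":0,"tz":-0.009,"rx":0,"ry":0,"rz":0,"jaw":-1},{"tx":0.0095,"ty":0,"tz":-0.0114,"rx":0,"ry":0,"rz":0,"jaw":-1}]'
python3 -m crank '[{"tx":0.005,"ty":0,"tz":-0.006,"rx":0,"ry":0,"rz":0,"jaw":-1},{"tx":0.02,"ty":0,"tz":-0.025,"rx":0,"ry":0,"rz":0,"jaw":-1},{"tx":0.034,"ty":0,"tz":-0.041,"rx":0,"ry":0,"rz":0,"jaw":-1},{"tx":0.06,"ty":0,"tz":-0.075,"rx":0,"ry":0,"rz":0,"jaw":-1},{"tx":0.06,"ty":0,"tz":-0.075,"rx":0,"ry":0,"rz":0,"jaw":-1},{"tx":0.06,"ty":0,"tz":-0.075,"rx":0,"ry":0,"rz":0,"jaw":-1},{"tx":0.06,"ty":0,"tz":-0.075,"rx":0,"ry":0,"rz":0,"jaw":-1},{"tx":0.06,"ty":0,"tz":-0.075,"rx":0,"ry":0,"rz":0,"jaw":-1},{"tx":0.06,"ty":0,"tz":-0.075,"rx":0,"ry":0,"rz":0,"jaw":-1},{"tx":0.06,"ty":0,"tz":-0.075,"rx":0,"ry":0,"rz":0,"jaw":-1}]'
python3 -c "
from h import *
im=wrist();save(im,'end.png')
print(status.get_state()['ft_force'])"
```

```text
time_s: 11.35
ee_pos: [0.4812, -0.2025, 0.1267]
tool_rot: [-0.018, 0.939, 0.049, 0.341]
ft_force: [-0.7, -0.1, -0.8]
opening: -0.0001
grip_force: 0.0
time_s: 12.18
ee_pos: [0.4796, -0.2027, 0.1981]
tool_rot: [-0.019, 0.939, 0.049, 0.341]
ft_force: [-0.3, 0.6, -0.1]
opening: -0.0003
grip_force: 0.0
[-0.00766414  0.46144435  0.11248036]
```

View pics/end.png

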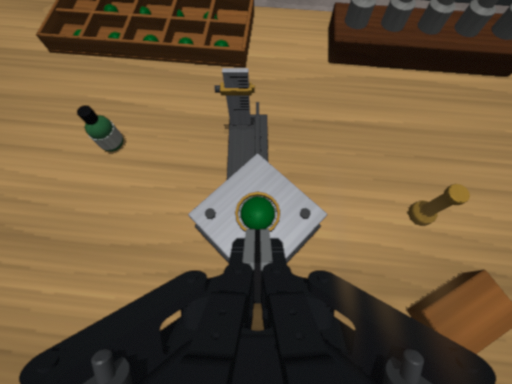

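The plate is back level: the pointer is down at (258,104), the stone is seated in its ring at (258,212), the tab is unmoved and the tool is clear.

```bash
python3 -c "
from h import *
print(workorder.close_job())"
```

```text
the job is handed in; nothing more can be done
None
```

I pressed the big-stone mount's pad until its pointer stood level with the brass tab (about 0.5 mm below the mark by my measurement), held it there for just over a second, let it spring back level, and handed the job in with the gripper clear.

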